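# Hang the stop on the cup tray and hold the spring pusher back for restocking

### The job

The cup tray on the counter is empty and a colleague is about to refill it. Hang the loose aluminium stop (the sheet bent into an upside-down U) over the tray's raised crossbar so that it straddles the bar and hangs there on its own; then take the tray's spring-loaded pusher by its upright tab and pull it back towards you until its pointer is level with the black rider clipped to the side of the tray, and keep it there: finish while still holding the pusher, since the spring takes it away if you let go. Do not shift the rider, and leave the cups and other things on the counter where they stand.

Things in the scene. Friction and masses are not known exactly. Their poses are not given: they have to be found in the camera images.
- tray: fixed shelf-pusher tray of aluminium, 360 long (its x) x 134 wide (its y), side walls 45 tall; origin at the centre of its underside on the table; its x axis runs along it away from the robot to the crossbar end, y to its left, turned up to 0.3 rad about vertical. Two posts 16 x 6, 132 tall, stand at x = +140, y = -74 and +74 and carry the crossbar. All fixed to the table
- bar_mid (a point): middle of the crossbar: a level round steel bar 12 in diameter along the tray's y, 142 free between the posts, its axis 125 above the table; axes as the tray's
- stop: loose stop: aluminium sheet 4 thick bent to an upside-down U, 90 wide (its y), 34 thick outside and 26 wide inside (its x), 64 tall, 0.11 to 0.22 kg; stands on its two legs' edges at the start, to the left or right of the tray, turned any way up to 0.7 rad; origin at the centre of its underside between the legs, z up. Can be gripped from above across the 34 mm. Both ways round are the same
- stop_crest (a point): middle of the underside of the stop's top web, 60 above the stop's origin, 4 below its top; rests 6 above the bar's axis when hung
- pusher: pusher of grey plastic that slides in the tray along the tray's x; origin at table height under its middle; at rest it stands at tray x = +20; pulled, it moves towards the tray's -x (the robot's side), up to 125. A spring pulls it back with 4.2 N at rest, growing by 0.7 N per 10 mm. It has an upright plate 6 thick (x), 112 wide, 82 tall; its grip tab rises from the plate's top in the middle
- tab_top (a point): centre of the top of the pusher's tab: 12 thick along the tray's x, 36 wide along y, free upright height 53 (from 82 to 135 above the table), clear on all sides. Pinch it from above
- pointer_tip (a point): tip of the pusher's pointer, a small dark bar 5 wide that sticks out over the tray's left (+y) wall, 54 above the table, fixed to the pusher in line with its tab and plate
- rider: black rider block 16 (x) x 24 (y) x 30 tall, thin pale line across its top, clipped outside the tray's left (+y) wall: the mark to pull to; origin in its underside, 8 from its face to the tray, 30 above the table; axes as the tray's; its place differs each time, 45 to 90 behind (-x of) the pointer's rest place; stiff to slide (12 N), not to be moved. The pointer passes beside it without touching
- cup_spot: bystander: pale grey mug 90 wide, 75 tall; it stands to the left or right of the tray, on the side away from the stop (mm). Origin under its centre
- cup_left: bystander: amber-yellow mug 100 wide, 65 tall, far left (mm). Origin under its centre
- cup_right: bystander: green mug 100 wide, 70 tall, far right (mm). Origin under its centre
- cup_near: bystander: coral mug 90 wide, 75 tall, near left, beside the rack (mm). Origin under its centre
- bowl_left: bystander: pale yellow bowl 116 wide, 55 tall, at the left (mm). Origin under its centre
- card_stand: bystander: empty L-shaped card stand of the same aluminium sheet as the stop, 50 x 80 foot and one upright 74 tall (only ONE upright: not the stop), at the right (mm). Origin under its centre
- jar: bystander: amber glass jar 72 wide, 100 tall, at the right (mm). Origin under its centre
Things that resemble listed ones, but are neither listed nor needed, are in the scene too. Leave any yellow look-alike of the stop alone.

How it is judged:
By the outcome, as a careful person would: the job done as asked, in the order asked, and still so for the second after the job is handed in, while the arm keeps its last pose, push and grip.
It also fails if it takes over 58 s, if anything falls off the work surface, if the arm or the gripper's body presses on something with over 40 N, if the wrist force passes 120 N, or if a joint passes its speed limit or range.

### The arm

A 7-joint arm with a two-finger parallel gripper is mounted at the origin on the work surface. World frame = base frame: x ahead of the robot, y to its left, z up, the work surface at z = 0. Lengths are in m, angles in rad, forces in N, time in s.
With the tool pointing down it reaches from about 0.425 to 0.925 m from the base axis. Payload 6.8 kg.
Tool frame: the origin (TCP) lies on the mounting face of the last link; the fingertips stand 173 mm ahead of it and the grasp point (between the pads) lies 155 mm ahead of it; z points along the fingers, y is the line along which they close (so a half turn about z gives the same grasp; the last joint's range is limited). The gripper opens to 85 mm and grips with 20 to 120 N. Pads are 22 mm wide; open, the fingers measure 114 mm over their backs; the gripper's body (76 mm by 85 mm) begins 54 mm behind the grasp point. The pads swing forward as they close: fully open they stand 13 mm farther back than shut.
Start: joints at [-1.375, 0.477, 0.022, 1.555, -0.011, 1.109, -0.083], TCP at [0.202, 0.644, 0.405] pointing down, gripper open.
Joint ranges: [-2.96, 2.96], [-0.34, 2.1], [-1.41, 1.46], [0.24, 2.44], [-1.37, 4.51], [0.17, 1.92], [-2.96, 2.96]. Speed limits (rad/s): [2.39, 2.39, 3.14, 3.14, 3.14, 3.14, 3.14].

### API

Orientations are given as a rotation vector (axis times angle).
In Python, from bench import r gives the robot as it stands.
- The arm moves only by the tool arm_command, never from a script. Its argument "plan" is a list of rows, each an object of numbers: "claw": the closure, from 0 (fully open) to 1 (shut); "tx", "ty", "tz": the shift along the tool's x, y, z in m; "ax", "ay", "az": the turn, a rotation vector about the tool's x, y, z in degrees. A call has exactly 10 rows; each row shifts and turns the commanded pose from where the row before left it, along the tool's axes as they then stand; what a row does not reach is not made up. A row lasts 1/12 s, in which the tool goes at most 41.7 mm and 7.16 degrees, less where a joint would pass 70% of its speed; a pose out of reach is approached as far as the arm can. A call is refused whole if a number of a shift passes 0.0417 or a number of a turn 7.16, either way. A call with a gripper value outside its range is refused whole. The fingers move at their own pace and stop on an object; "squeeze" is the grip in N (left out, the last holds). Time passes only in rows, so rows that do not move let the fingers close, or fill a call up. It gives the time, the measured TCP pose, the force, the opening and the grip force at its end, in the units of the state.
- r.get_obs(): the state, without advancing time (a new reading comes with each control period).
- r.grab_frame(name): name is "scene" or "side" or "wrist"; returns the picture (384x512x3 uint8, red, green, blue); there is no depth.
- r.camera_model(name): a dict with "fx", "fy", "cx", "cy" (pixels), "position" and "orientation" of the camera in the world; the wrist camera has in their place "tool_from_camera" (4x4, takes a point from camera to tool coordinates, whose origin is the TCP and whose axes are the flange's). Camera axes: x right, y up, looking along -z (the intrinsics and any distortion apply to the point x, -y, -z); pixel columns grow to the right and rows downward; lengths in m; the calibration is good to about 2 mm. A picture is of the moment at which its call begins: read the wrist's pose just before it. camera_model takes no time and is no camera call.
- r.hand_in(): hands the job in; it is judged then, once.
Trained networks look in the newest picture that a camera, given by its name, has taken for a name from the list of things; names that differ only in an ending like _2 or _b are one class to them, and where a whole thing is asked for, a point or a joint stands for the part that bears it (a point fixed in the world has none). Each returns a list of dicts, best first, with "confidence" (0 to 1); they miss things now and then, are a little off and sometimes report something else, mostly with a low value. They report only what shows in the picture. A call takes as long as a camera call. They do not tell look-alikes from the thing itself.
- r.boxes_of(target, camera): "location" ([x, y, z] in m, in the coordinates of the camera as it stood for that picture, good to about 4 mm: the middle of the surface that is visible of it).
- r.tip_of(target, camera): "location" ([x, y, z] in m, in the coordinates of the camera as it stood for that picture, good to about 4 mm: a listed point, or the origin of a listed thing).
The state is a dict: "clock": time; "joints": joint angles; "qvel": joint speeds; "tau": joint torques, N m; "tcp_pos": TCP position; "orientation": TCP orientation; "contact_force": force on the tool from outside, world axes, zero at the start; "moment": the same for the moment, N m; "grip_width": finger opening in m; "gripper_force": force on a finger pad.
Only numpy, scipy, OpenCV 4.12 (cv2) and the standard library are available. Lean on these libraries where they do the work, as an engineer would, in place of code of your own. Each camera call takes 0.05 s, during which the arm holds its last target. There are 200 camera calls.

## Working session

There is one attempt and no reset: what is moved stays moved. The work goes in short steps, Python scripts to look and compute and a tool call to move; the robot and the scene stay as the last step left them, time stands still between calls to the robot, and variables do not carry over. Pictures are saved under pics/ and viewed, at most 10 in all, crops included, and the job is handed in when it is done.

Besides the shell and the picture viewer there is one more tool, called after "Call:" as name(argument=value, ...) on one line, values as JSON. arm_command: Moves the arm, as the interface text tells. Its arguments: {"type":"object","properties":{"plan":{"type":"array","items":{"type":"object","properties":{"claw":{"type":"number"},"tx":{"type":"number"},"ty":{"type":"number"},"tz":{"type":"number"},"ax":{"type":"number"},"ay":{"type":"number"},"az":{"type":"number"}}}},"squeeze":{"type":"number"}},"required":["plan"]}

```bash
mkdir -p pics; cat > h.py <<'E'
import numpy as np, cv2
from scipy.spatial.transform import Rotation as R
from bench import r
def rot(o):
    o=np.array(o,float)
    if o.shape==(3,3): return o
    return R.from_rotvec(o).as_matrix() if o.size==3 else R.from_quat(o).as_matrix()
def cam(n):
    m=r.camera_model(n)
    if 'tool_from_camera' in m:
        o=r.get_obs(); T=np.eye(4);T[:3,:3]=rot(o['orientation']);T[:3,3]=o['tcp_pos']
        return m,T@np.array(m['tool_from_camera'])
    T=np.eye(4);T[:3,:3]=rot(m['orientation']);T[:3,3]=m['position'];return m,T
def snap(n,f=None):
    mt=cam(n); im=r.grab_frame(n)
    if f: cv2.imwrite('pics/'+f,im[:,:,::-1])
    return im,mt
def find(kind,t,n,mt,k=2):
    m,T=mt
    out=[]
    for d in getattr(r,kind)(t,n)[:k]:
        out.append((round(d['confidence'],2),(T@np.append(d['location'],1))[:3].round(4)))
    return out
def px2z(u,v,z,mt):
    m,T=mt
    p=np.array([(u-m['cx'])/m['fx'],-(v-m['cy'])/m['fy'],-1.]) 
    d=T[:3,:3]@p; return T[:3,3]+d*(z-T[2,3])/d[2]
def proj(P,mt):
    m,T=mt
    c=T[:3,:3].T@(np.array(P)-T[:3,3]); return np.array([m['cx']+m['fx']*c[0]/-c[2],m['cy']-m['fy']*c[1]/-c[2]])
E
python3 - <<'E'
from h import *
print({k:np.round(v,3) for k,v in r.get_obs().items()})
for n in('scene','side'):
    im,mt=snap(n,n+'0.png'); print(n,mt[0])
    for k,t in[('tip_of','stop'),('tip_of','stop_crest'),('tip_of','bar_mid'),('tip_of','tray'),('tip_of','tab_top'),('tip_of','pointer_tip'),('tip_of','rider')]:
        print(t,find(k,t,n,mt))
print(r.camera_model('wrist'))
E
```

```text
{'clock': np.float64(0.0), 'joints': array([-1.375,  0.478,  0.022,  1.556, -0.011,  1.109, -0.083]), 'qvel': array([ 0.   ,  0.001, -0.001, -0.001, -0.001, -0.   , -0.001]), 'tau': array([ 0.0000e+00, -5.9644e+01,  1.6080e+00, -2.8120e+01,  1.3000e-02,
        9.0000e-03,  0.0000e+00]), 'tcp_pos': array([0.202, 0.644, 0.404]), 'orientation': array([-4.750e-01, -3.105e+00,  3.000e-03]), 'contact_force': array([0.139, 0.576, 0.002]), 'moment': array([-0.011, -0.042, -0.006]), 'gripper_force': np.float64(0.0), 'grip_width': np.float64(0.086)}
scene {'fx': 427.37382638343524, 'fy': 427.37382638343524, 'cx': 248.6741080301062, 'cy': 192.44026336826553, 'position': array([ 1.16227781, -0.49656717,  1.5052964 ]), 'orientation': array([0.46675927, 0.24182073, 0.88403757])}
stop [(0.76, array([ 0.4774, -0.1486, -0.0014])), (0.67, array([ 5.016e-01, -2.896e-01, -4.000e-04]))]
stop_crest [(0.75, array([ 0.3657, -0.2568,  0.0587])), (0.73, array([ 0.6111, -0.2009,  0.0575]))]
bar_mid [(0.55, array([0.6712, 0.1005, 0.1204]))]
tray [(0.87, array([ 0.5307,  0.0617, -0.0017]))]
tab_top [(0.58, arra
[... 746 characters left out ...]
op [(0.91, array([0.5491, 0.0698, 0.1375]))]
pointer_tip [(0.7, array([0.5318, 0.1385, 0.0585])), (0.52, array([ 0.5022, -0.2874,  0.0631]))]
rider [(0.63, array([ 0.4991, -0.287 ,  0.0586])), (0.27, array([0.5509, 0.0702, 0.1351]))]
{'fx': 298.38678881618284, 'fy': 298.38678881618284, 'cx': 253.92105501062073, 'cy': 196.18640724108334, 'tool_from_camera': array([[ 4.05562114e-04,  9.59216034e-01,  2.82673726e-01,
         7.15336075e-02],
       [ 9.99999887e-01, -4.59374758e-04,  1.24092060e-04,
         3.69295429e-04],
       [ 2.48884268e-04,  2.82673643e-01, -9.59216112e-01,
         3.11750051e-02],
       [ 0.00000000e+00,  0.00000000e+00,  0.00000000e+00,
         1.00000000e+00]])}
```

View pics/scene0.png

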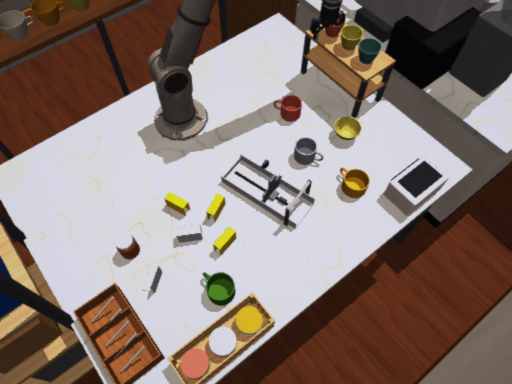

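View pics/side0.png

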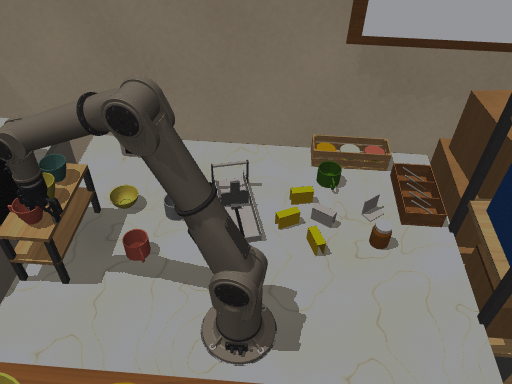

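The scene picture shows the aluminium stop at about (190,234) with yellow look-alikes around it at (176,202), (216,207) and (225,239). The tray is at (268,190), and the side picture has the stop at (323,216). Next I'll estimate the stop's yaw.

```bash
python3 - <<'E'
from h import *
a=[]
for n,c in(('scene',(190,234)),('side',(323,216))):
    im=cv2.imread(f'pics/{n}0.png'); mt=cam(n)
    x,y=c; a.append(cv2.resize(im[y-35:y+35,x-45:x+45],(540,420),interpolation=cv2.INTER_CUBIC)[:,:400] if 0 else cv2.resize(im[y-35:y+35,x-35:x+35],(400,400),interpolation=cv2.INTER_CUBIC))
cv2.imwrite('pics/c0.png',np.hstack(a))
o=r.get_obs();print(rot(o['orientation']).round(3))
E
```

```text
[[-0.954  0.299 -0.   ]
 [ 0.299  0.954 -0.   ]
 [ 0.    -0.    -1.   ]]
```

View pics/c0.png

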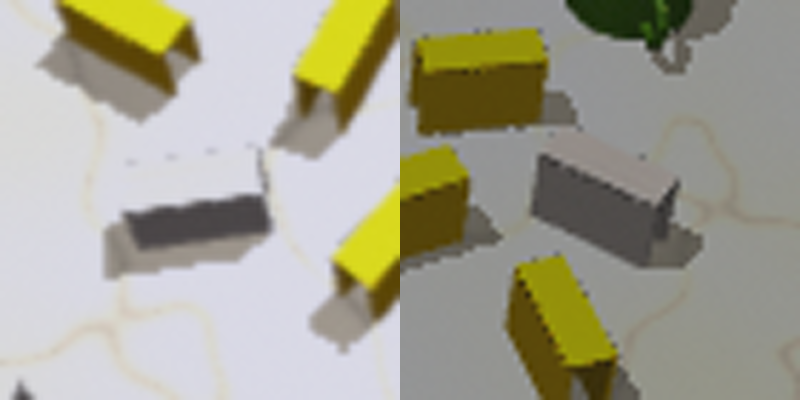

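Call:
arm_command(plan=[{"tz": -0.04},{"tz": -0.04},{"tz": -0.02,"tx": -0.03},{"tx": -0.04,"az": 7},{"az": 7},{"az": 7},{"az": 7},{"az": 7},{"az": 7},{"az": 7}])

```text
invalid input at $.plan[0]: expected keys claw, tx, ty, tz, ax, ay, az
```

Call:
arm_command(plan=[{"claw": 0,"tx": 0,"ty": 0,"tz": -0.04,"ax": 0,"ay": 0,"az": 0},{"claw": 0,"tx": 0,"ty": 0,"tz": -0.04,"ax": 0,"ay": 0,"az": 0},{"claw": 0,"tx": -0.038,"ty": -0.003,"tz": 0,"ax": 0,"ay": 0,"az": 3.5},{"claw": 0,"tx": -0.038,"ty": -0.003,"tz": 0,"ax": 0,"ay": 0,"az": 3.5},{"claw": 0,"tx": -0.038,"ty": -0.003,"tz": 0,"ax": 0,"ay": 0,"az": 3.5},{"claw": 0,"tx": -0.038,"ty": -0.003,"tz": 0,"ax": 0,"ay": 0,"az": 3.5},{"claw": 0,"tx": -0.038,"ty": -0.003,"tz": 0,"ax": 0,"ay": 0,"az": 3.5},{"claw": 0,"tx": -0.038,"ty": -0.003,"tz": 0,"ax": 0,"ay": 0,"az": 3.5},{"claw": 0,"tx": -0.038,"ty": -0.003,"tz": 0,"ax": 0,"ay": 0,"az": 3.5},{"claw": 0,"tx": -0.038,"ty": -0.003,"tz": 0,"ax": 0,"ay": 0,"az": 3.5}])

```text
clock: 1.63
tcp_pos: [0.4531, 0.4732, 0.4847]
orientation: [1.217, 2.896, 0.001]
contact_force: [-0.4, -0.5, 0.3]
grip_width: 0.0851
gripper_force: 0.0
```

```bash
python3 - <<'E'
from h import *
o=np.array
for n,a,b in(('side',(312.5,208.1),(336.1,217.75)),('scene',(176.9,236.1),(201.7,233.1))):
    mt=cam(n);A=px2z(*a,.064,mt);B=px2z(*b,.064,mt);d=A-B
    print(n,A.round(3),B.round(3),np.linalg.norm(d).round(3),'edge az',np.degrees(np.arctan2(d[1],d[0])).round(1))
E
```

```text
side [ 0.5   -0.241  0.064] [ 0.456 -0.33   0.064] 0.099 edge az 63.9
scene [ 0.499 -0.335  0.064] [ 0.546 -0.257  0.064] 0.091 edge az -120.8
```

Call:
arm_command(plan=[{"claw": 0,"tx": -0.04,"ty": -0.004,"tz": 0,"ax": 0,"ay": 0,"az": 3.7},{"claw": 0,"tx": -0.04,"ty": -0.004,"tz": 0,"ax": 0,"ay": 0,"az": 3.7},{"claw": 0,"tx": -0.04,"ty": -0.004,"tz": 0,"ax": 0,"ay": 0,"az": 3.7},{"claw": 0,"tx": -0.04,"ty": -0.004,"tz": 0,"ax": 0,"ay": 0,"az": 3.7},{"claw": 0,"tx": -0.04,"ty": -0.004,"tz": 0,"ax": 0,"ay": 0,"az": 3.7},{"claw": 0,"tx": -0.04,"ty": -0.004,"tz": 0,"ax": 0,"ay": 0,"az": 3.7},{"claw": 0,"tx": -0.04,"ty": -0.004,"tz": 0,"ax": 0,"ay": 0,"az": 3.7},{"claw": 0,"tx": -0.04,"ty": -0.004,"tz": 0,"ax": 0,"ay": 0,"az": 3.7},{"claw": 0,"tx": -0.04,"ty": -0.004,"tz": 0,"ax": 0,"ay": 0,"az": 3.7},{"claw": 0,"tx": -0.04,"ty": -0.004,"tz": 0,"ax": 0,"ay": 0,"az": 3.7}])

```text
clock: 2.47
tcp_pos: [0.6015, 0.1068, 0.4848]
orientation: [2.073, 2.36, 0.001]
contact_force: [0.3, -0.0, 0.0]
grip_width: 0.0854
gripper_force: 0.0
```

Call:
arm_command(plan=[{"claw": 0,"tx": -0.04,"ty": -0.004,"tz": 0,"ax": 0,"ay": 0,"az": 3.7},{"claw": 0,"tx": -0.04,"ty": -0.004,"tz": 0,"ax": 0,"ay": 0,"az": 3.7},{"claw": 0,"tx": -0.04,"ty": -0.004,"tz": 0,"ax": 0,"ay": 0,"az": 3.7},{"claw": 0,"tx": -0.04,"ty": -0.004,"tz": 0,"ax": 0,"ay": 0,"az": 3.7},{"claw": 0,"tx": -0.04,"ty": -0.004,"tz": 0,"ax": 0,"ay": 0,"az": 3.7},{"claw": 0,"tx": -0.04,"ty": -0.004,"tz": 0,"ax": 0,"ay": 0,"az": 3.7},{"claw": 0,"tx": -0.04,"ty": -0.004,"tz": 0,"ax": 0,"ay": 0,"az": 3.7},{"claw": 0,"tx": -0.03,"ty": -0.004,"tz": 0.02,"ax": 0,"ay": 0,"az": 3.7},{"claw": 0,"tx": -0.01,"ty": -0.004,"tz": 0.03,"ax": 0,"ay": 0,"az": 3.7},{"claw": 0,"tx": 0,"ty": 0,"tz": 0.03,"ax": 0,"ay": 0,"az": 3.7}])

```text
clock: 3.3
tcp_pos: [0.5336, -0.206, 0.4053]
orientation: [2.718, 1.57, 0.003]
contact_force: [0.9, 0.6, -0.1]
grip_width: 0.0853
gripper_force: 0.0
```

```bash
python3 - <<'E'
from h import *
im,mt=snap('wrist','w1.png')
o=r.get_obs();M=rot(o['orientation']);print(o['tcp_pos'],M.round(3),o['joints'])
for k,t in[('tip_of','stop'),('tip_of','stop_crest'),('boxes_of','stop')]: print(t,find(k,t,'wrist',mt,4))
E
```

```text
[ 0.53302301 -0.20248269  0.39872051] [[ 0.5    0.866 -0.007]
 [ 0.866 -0.5    0.001]
 [-0.002 -0.007 -1.   ]] [-0.2819706   0.3673073   0.68753656  1.84991629 -0.26832298  1.02596234
 -0.00831007]
stop [(0.76, array([ 4.774e-01, -1.459e-01,  3.000e-04])), (0.72, array([ 0.6098, -0.2028, -0.0013])), (0.55, array([ 0.3639, -0.2545, -0.002 ]))]
stop_crest [(0.91, array([ 0.5039, -0.2897,  0.0608])), (0.78, array([ 0.474 , -0.1473,  0.0579])), (0.65, array([ 0.6076, -0.2   ,  0.0648]))]
stop [(0.93, array([ 0.4782, -0.1453,  0.0621])), (0.79, array([ 0.3992, -0.2487,  0.0615])), (0.77, array([ 0.612 , -0.1993,  0.061 ])), (0.67, array([ 0.5023, -0.2837,  0.0656]))]
```

View pics/w1.png

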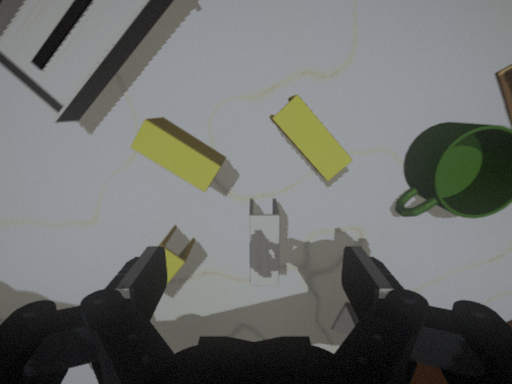

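The wrist picture shows the stop's white top web at columns 249–279, rows 214–286. It is lined up with the fingers, with yellow pieces on both sides. I'll compute its pose.

```bash
python3 - <<'E'
from h import *
im=cv2.imread('pics/w1.png'); g=cv2.GaussianBlur(im,(3,3),0)[:,:,1].astype(int)
for v in(222,240,260,278): print(v,[int(x) for x in g[v,240:290:2]])
mt=cam('wrist')
c=[px2z(u,v,.064,mt) for u,v in((249,214),(279,214),(279,286),(249,286))]
for p in c: print(p.round(4))
C=np.mean(c,0);e=(c[0]-c[3]+c[1]-c[2])/2;print('C',C,np.linalg.norm(e),np.degrees(np.arctan2(e[1],e[0])))
o=r.get_obs();M=rot(o['orientation']);print('tool shift to C',M.T@(C-o['tcp_pos']), o['tcp_pos'])
E
```

```text
222 [153, 153, 153, 153, 151, 147, 152, 152, 152, 152, 153, 153, 152, 153, 152, 152, 152, 153, 152, 145, 112, 111, 111, 113, 138]
240 [152, 152, 152, 153, 149, 126, 106, 103, 102, 101, 101, 102, 102, 102, 122, 145, 150, 151, 150, 136, 109, 111, 110, 110, 111]
260 [151, 151, 151, 151, 146, 109, 102, 102, 99, 99, 99, 100, 102, 101, 98, 100, 99, 99, 97, 97, 107, 108, 108, 108, 109]
278 [148, 149, 150, 150, 145, 140, 150, 151, 152, 150, 150, 147, 143, 143, 143, 144, 149, 150, 149, 141, 148, 150, 149, 149, 150]
[ 0.5123 -0.2333  0.064 ]
[ 0.5412 -0.2495  0.064 ]
[ 0.4987 -0.3299  0.064 ]
[ 0.4675 -0.3125  0.064 ]
C [ 0.5049104  -0.28131033  0.064     ] 0.09093056182166576 61.32844392860439
tool shift to C [-0.08513739  0.01185819  0.34118533] [ 0.53635306 -0.20122813  0.40516656]
```

Call:
arm_command(plan=[{"claw": 0,"tx": -0.02,"ty": 0.003,"tz": 0.015,"ax": 0,"ay": 0,"az": 0},{"claw": 0,"tx": -0.025,"ty": 0.003,"tz": 0.02,"ax": 0,"ay": 0,"az": 0},{"claw": 0,"tx": -0.025,"ty": 0.003,"tz": 0.02,"ax": 0,"ay": 0,"az": 0},{"claw": 0,"tx": -0.015,"ty": 0.002,"tz": 0.02,"ax": 0,"ay": 0,"az": 0},{"claw": 0,"tx": 0,"ty": 0,"tz": 0.015,"ax": 0,"ay": 0,"az": 0},{"claw": 0,"tx": 0,"ty": 0,"tz": 0.01,"ax": 0,"ay": 0,"az": 0},{"claw": 0,"tx": 0,"ty": 0,"tz": 0,"ax": 0,"ay": 0,"az": 0},{"claw": 0,"tx": 0,"ty": 0,"tz": 0,"ax": 0,"ay": 0,"az": 0},{"claw": 0,"tx": 0,"ty": 0,"tz": 0,"ax": 0,"ay": 0,"az": 0},{"claw": 0,"tx": 0,"ty": 0,"tz": 0,"ax": 0,"ay": 0,"az": 0}])

```text
clock: 4.33
tcp_pos: [0.5047, -0.2808, 0.3061]
orientation: [2.71, 1.586, 0.003]
contact_force: [0.3, 0.2, 0.7]
grip_width: 0.0854
gripper_force: 0.0
```

```bash
python3 - <<'E'
from h import *
im,mt=snap('wrist','w2.png')
o=r.get_obs();M=rot(o['orientation']);print(o['tcp_pos'],M.round(3))
for k,t in[('tip_of','stop_crest'),('boxes_of','stop')]: print(t,[(c,p,(M.T@(p-o['tcp_pos'])).round(4)) for c,p in find(k,t,'wrist',mt,2)])
E
```

```text
[ 0.50446177 -0.28084548  0.30587648] [[ 0.49   0.872  0.002]
 [ 0.872 -0.49  -0.   ]
 [ 0.001  0.002 -1.   ]]
stop_crest [(0.97, array([ 0.5042, -0.2893,  0.0591]), array([-0.0076,  0.0034,  0.2468])), (0.86, array([ 0.4709, -0.146 ,  0.0601]), array([ 0.101 , -0.0958,  0.2457]))]
stop [(0.81, array([ 0.4773, -0.1444,  0.0598]), array([ 0.1055, -0.091 ,  0.246 ])), (0.8, array([ 0.3743, -0.2514,  0.0621]), array([-0.0382, -0.1284,  0.2435]))]
```

View pics/w2.png

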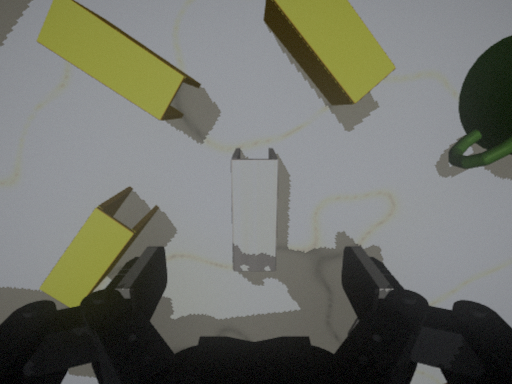

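The stop's top spans columns 232–278 and rows 158–271, almost centred between the fingers.

```bash
python3 - <<'E'
from h import *
mt=cam('wrist');o=r.get_obs();M=rot(o['orientation'])
c=[px2z(u,v,.064,mt) for u,v in((232,158),(277.5,158),(278,271),(233,271))]
C=np.mean(c,0);e=(c[0]-c[3]+c[1]-c[2])/2;w=(c[1]-c[0]+c[2]-c[3])/2;print('C',C,np.linalg.norm(e),np.linalg.norm(w),np.degrees(np.arctan2(e[1],e[0])))
print('tool shift',M.T@(C-o['tcp_pos']),'e in tool',M.T@e)
E
```

```text
C [ 0.50229036 -0.28732077  0.064     ] 0.09010807008261591 0.03396563550316662 61.081649044421596
tool shift [-0.00653563  0.00126036  0.24142572] e in tool [ 9.01053199e-02 -7.02867126e-04  3.99495652e-05]
```

Call:
arm_command(plan=[{"claw": 0,"tx": -0.0065,"ty": 0.001,"tz": 0.015,"ax": 0,"ay": 0,"az": 0},{"claw": 0,"tx": 0,"ty": 0,"tz": 0.025,"ax": 0,"ay": 0,"az": 0},{"claw": 0,"tx": 0,"ty": 0,"tz": 0.025,"ax": 0,"ay": 0,"az": 0},{"claw": 0,"tx": 0,"ty": 0,"tz": 0.02,"ax": 0,"ay": 0,"az": 0},{"claw": 0,"tx": 0,"ty": 0,"tz": 0.015,"ax": 0,"ay": 0,"az": 0},{"claw": 0,"tx": 0,"ty": 0,"tz": 0.007,"ax": 0,"ay": 0,"az": 0},{"claw": 0,"tx": 0,"ty": 0,"tz": 0,"ax": 0,"ay": 0,"az": 0},{"claw": 0,"tx": 0,"ty": 0,"tz": 0,"ax": 0,"ay": 0,"az": 0},{"claw": 0.3,"tx": 0,"ty": 0,"tz": 0,"ax": 0,"ay": 0,"az": 0},{"claw": 0.5,"tx": 0,"ty": 0,"tz": 0,"ax": 0,"ay": 0,"az": 0}], squeeze=40)

```text
clock: 5.32
tcp_pos: [0.5019, -0.2876, 0.1989]
orientation: [2.711, 1.584, 0.002]
contact_force: [0.8, 0.1, -0.5]
grip_width: 0.0635
gripper_force: 0.0
```

Call:
arm_command(plan=[{"claw": 1,"tx": 0,"ty": 0,"tz": 0,"ax": 0,"ay": 0,"az": 0},{"claw": 1,"tx": 0,"ty": 0,"tz": 0,"ax": 0,"ay": 0,"az": 0},{"claw": 1,"tx": 0,"ty": 0,"tz": 0,"ax": 0,"ay": 0,"az": 0},{"claw": 1,"tx": 0,"ty": 0,"tz": 0,"ax": 0,"ay": 0,"az": 0},{"claw": 1,"tx": 0,"ty": 0,"tz": 0,"ax": 0,"ay": 0,"az": 0},{"claw": 1,"tx": 0,"ty": 0,"tz": 0,"ax": 0,"ay": 0,"az": 0},{"claw": 1,"tx": 0,"ty": 0,"tz": 0,"ax": 0,"ay": 0,"az": 0},{"claw": 1,"tx": 0,"ty": 0,"tz": 0,"ax": 0,"ay": 0,"az": 0},{"claw": 1,"tx": 0,"ty": 0,"tz": 0,"ax": 0,"ay": 0,"az": 0},{"claw": 1,"tx": 0,"ty": 0,"tz": 0,"ax": 0,"ay": 0,"az": 0}])

```text
clock: 6.15
tcp_pos: [0.5017, -0.2874, 0.1983]
orientation: [2.712, 1.585, 0.001]
contact_force: [-0.7, 1.9, 5.5]
grip_width: 0.0334
gripper_force: 40.4
```

Call:
arm_command(plan=[{"claw": 1,"tx": 0,"ty": 0,"tz": -0.02,"ax": 0,"ay": 0,"az": 0},{"claw": 1,"tx": 0,"ty": 0,"tz": -0.035,"ax": 0,"ay": 0,"az": 0},{"claw": 1,"tx": 0,"ty": 0,"tz": -0.04,"ax": 0,"ay": 0,"az": 0},{"claw": 1,"tx": 0,"ty": 0,"tz": -0.04,"ax": 0,"ay": 0,"az": -6.5},{"claw": 1,"tx": 0,"ty": 0,"tz": -0.04,"ax": 0,"ay": 0,"az": -6.5},{"claw": 1,"tx": 0,"ty": 0,"tz": -0.03,"ax": 0,"ay": 0,"az": -6.5},{"claw": 1,"tx": 0,"ty": 0,"tz": -0.015,"ax": 0,"ay": 0,"az": -6.5},{"claw": 1,"tx": 0,"ty": 0,"tz": 0,"ax": 0,"ay": 0,"az": -6.5},{"claw": 1,"tx": 0,"ty": 0,"tz": 0,"ax": 0,"ay": 0,"az": -6.5},{"claw": 1,"tx": 0,"ty": 0,"tz": 0,"ax": 0,"ay": 0,"az": -6.5}])

```text
clock: 6.98
tcp_pos: [0.5011, -0.2872, 0.4178]
orientation: [1.882, 2.516, 0.001]
contact_force: [-0.2, 0.0, -1.2]
grip_width: 0.0335
gripper_force: 40.2
```

Call:
arm_command(plan=[{"claw": 1,"tx": 0.015,"ty": 0.009,"tz": 0,"ax": 0,"ay": 0,"az": 0},{"claw": 1,"tx": 0.033,"ty": 0.019,"tz": 0,"ax": 0,"ay": 0,"az": 0},{"claw": 1,"tx": 0.035,"ty": 0.02,"tz": 0,"ax": 0,"ay": 0,"az": 0},{"claw": 1,"tx": 0.035,"ty": 0.02,"tz": 0,"ax": 0,"ay": 0,"az": 0},{"claw": 1,"tx": 0.035,"ty": 0.02,"tz": 0,"ax": 0,"ay": 0,"az": 0},{"claw": 1,"tx": 0.035,"ty": 0.02,"tz": 0,"ax": 0,"ay": 0,"az": 0},{"claw": 1,"tx": 0.035,"ty": 0.02,"tz": 0,"ax": 0,"ay": 0,"az": 0},{"claw": 1,"tx": 0.035,"ty": 0.02,"tz": 0,"ax": 0,"ay": 0,"az": 0},{"claw": 1,"tx": 0.035,"ty": 0.02,"tz": 0,"ax": 0,"ay": 0,"az": 0},{"claw": 1,"tx": 0.035,"ty": 0.018,"tz": 0,"ax": 0,"ay": 0,"az": 0}])

```text
clock: 7.82
tcp_pos: [0.5891, 0.0814, 0.4174]
orientation: [-1.888, -2.51, 0.001]
contact_force: [0.7, -0.2, -1.3]
grip_width: 0.0334
gripper_force: 40.2
```

Call:
arm_command(plan=[{"claw": 1,"tx": 0,"ty": 0,"tz": 0,"ax": 0,"ay": 0,"az": 0},{"claw": 1,"tx": 0,"ty": 0,"tz": 0,"ax": 0,"ay": 0,"az": 0},{"claw": 1,"tx": 0,"ty": 0,"tz": 0,"ax": 0,"ay": 0,"az": 0},{"claw": 1,"tx": 0,"ty": 0,"tz": 0,"ax": 0,"ay": 0,"az": 0},{"claw": 1,"tx": 0,"ty": 0,"tz": 0,"ax": 0,"ay": 0,"az": 0},{"claw": 1,"tx": 0,"ty": 0,"tz": 0,"ax": 0,"ay": 0,"az": 0},{"claw": 1,"tx": 0,"ty": 0,"tz": 0,"ax": 0,"ay": 0,"az": 0},{"claw": 1,"tx": 0,"ty": 0,"tz": 0,"ax": 0,"ay": 0,"az": 0},{"claw": 1,"tx": 0,"ty": 0,"tz": 0,"ax": 0,"ay": 0,"az": 0},{"claw": 1,"tx": 0,"ty": 0,"tz": 0,"ax": 0,"ay": 0,"az": 0}])

```text
clock: 8.65
tcp_pos: [0.5892, 0.0793, 0.4177]
orientation: [-1.889, -2.51, -0.0]
contact_force: [1.1, -0.4, -1.7]
grip_width: 0.033
gripper_force: 40.3
```

```bash
python3 - <<'E'
from h import *
im,mt=snap('wrist','w3.png')
o=r.get_obs();M=rot(o['orientation']);print(o['tcp_pos'],M.round(3),o['contact_force'],o['grip_width'])
for t in('bar_mid','tray','tab_top','pointer_tip','rider','stop_crest'): print(t,[(c,p,(M.T@(p-o['tcp_pos'])).round(4)) for c,p in find('tip_of',t,'wrist',mt,2)])
E
```

```text
[0.58917674 0.07935749 0.41770827] [[-0.277  0.961 -0.   ]
 [ 0.961  0.277  0.   ]
 [ 0.    -0.    -1.   ]] [ 0.46318694  0.10874385 -1.50549231] 0.03370033377989867
bar_mid [(0.67, array([0.6625, 0.0997, 0.1221]), array([-0.0008,  0.0761,  0.2956]))]
tray [(0.98, array([0.5358, 0.062 , 0.0015]), array([-0.0019, -0.0561,  0.4162]))]
tab_top [(0.97, array([0.5498, 0.0678, 0.1383]), array([-2.000e-04, -4.100e-02,  2.794e-01]))]
pointer_tip [(0.6, array([0.535 , 0.1363, 0.0522]), array([ 0.0697, -0.0363,  0.3655]))]
rider [(0.6, array([0.447 , 0.1258, 0.0284]), array([ 0.084 , -0.1237,  0.3893]))]
stop_crest [(0.95, array([ 0.3654, -0.2551,  0.0562]), array([-0.2594, -0.3077,  0.3615])), (0.76, array([0.5914, 0.0783, 0.2806]), array([-0.0016,  0.0018,  0.1371]))]
```

View pics/w3.png

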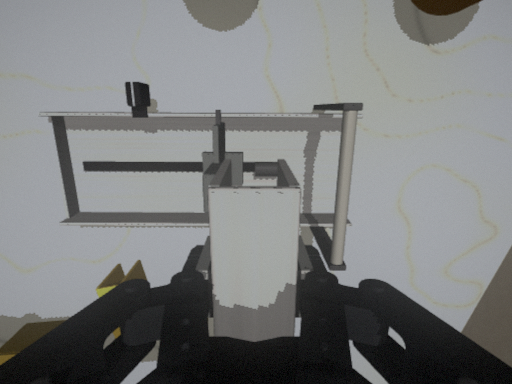

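The wrist picture shows the tray lined up with the image. The bar runs from (351,110) to (338,262), the rider is at (138,100), the pointer is at (219,130), and the held stop is at the bottom centre. I'll get the bar's centreline from pixel profiles.

```bash
python3 - <<'E'
from h import *
g=cv2.imread('pics/w3.png')[:,:,1].astype(int)
for v in(115,130,150,170,190,210,230,250): print(v,list(g[v,326:366]))
print('posts/rows');
for u in(350,345,341,338): print(u,list(zip(range(96,116),g[96:116,u])),list(zip(range(256,274),g[256:274,u])))
print('riderrows'); 
for v in range(80,116,3): print(v,list(g[v,118:158]))
print('ptr')
for v in range(104,150,5): print(v,list(g[v,205:235]))
E
```

```text
115 [np.int64(110), np.int64(104), np.int64(109), np.int64(109), np.int64(109), np.int64(110), np.int64(109), np.int64(145), np.int64(165), np.int64(165), np.int64(166), np.int64(166), np.int64(163), np.int64(166), np.int64(166), np.int64(165), np.int64(125), np.int64(85), np.int64(91), np.int64(104), np.int64(117), np.int64(129), np.int64(142), np.int64(150), np.int64(149), np.int64(150), np.int64(148), np.int64(143), np.int64(138), np.int64(132), np.int64(121), np.int64(145), np.int64(167), np.int64(163), np.int64(167), np.int64(168), np.int64(163), np.int64(162), np.int64(165), np.int64(166)]
130 [np.int64(109), np.int64(109), np.int64(108), np.int64(121), np.int64(130), np.int64(116), np.int64(111), np.int64(109), np.int64(109), np.int64(119), np.int64(129), np.int64(129), np.int64(119), np.int64(108), np.int64(107), np.int64(86), np.int64(79), np.int64(98), np.int64(111), np.int64(121), np.int64(133), np.int64(145), np.int64(152), np.int64(149), np.int64(148), np.int64(145), np.int64(143), np.int64(134), np.int64(125), np.int64(124), np.int64(148), np.int64(166), np.int64(164), 
[... 17875 characters left out ...]
96), np.int64(74), np.int64(48), np.int64(53), np.int64(50), np.int64(52), np.int64(49), np.int64(51), np.int64(132), np.int64(166), np.int64(164), np.int64(165), np.int64(163), np.int64(166), np.int64(166), np.int64(166), np.int64(164), np.int64(166)]
149 [np.int64(165), np.int64(164), np.int64(169), np.int64(165), np.int64(163), np.int64(162), np.int64(162), np.int64(148), np.int64(118), np.int64(103), np.int64(102), np.int64(104), np.int64(101), np.int64(80), np.int64(49), np.int64(50), np.int64(53), np.int64(55), np.int64(53), np.int64(52), np.int64(131), np.int64(163), np.int64(165), np.int64(163), np.int64(163), np.int64(163), np.int64(163), np.int64(162), np.int64(161), np.int64(160)]
```

```bash
python3 - <<'E'
from h import *
mt=cam('wrist');o=r.get_obs();M=rot(o['orientation']);t=o['tcp_pos']
P=np.array([px2z(u,v,.125,mt) for v,u in((115,349.6),(150,346.5),(170,344.6),(190,342.7),(210,341),(230,339),(250,337.4))])
L=(P-t)@M; k=np.polyfit(L[:,0],L[:,1],1); print('bar y=',k,'resid mm',1e3*(L[:,1]-np.polyval(k,L[:,0])).round(4),'turn deg',np.degrees(np.arctan(k[0])))
e=[(px2z(u,v,.131,mt)-t)@M for v,u in((110.3,350),(264,338))]; print('bar ends tool',e[0],e[1],np.linalg.norm(e[0]-e[1]), 'mid',(e[0]+e[1])/2)
rl=[(px2z(u,v,.060,mt)-t)@M for v,u in((83,131),(92,131.9),(101,132.9),(104.5,133.4))];print('rider line',np.round(rl,4))
for z in(.054,.0565):print('pointer',((px2z(218.2,114,z,mt)-t)@M).round(4))
print('midworld',t+M@((e[0]+e[1])/2))
E
```

```text
bar y= [0.00325589 0.08116752] resid mm [-0.   0.1  0.  -0.1  0.  -0.1  0.1] turn deg 0.18654802707718576
bar ends tool [0.07036206 0.07950809 0.2866885 ] [-0.07097263  0.08096998  0.28668762] 0.14134225307521514 mid [-0.00030528  0.08023903  0.28668806]
rider line [[ 0.0967 -0.1258  0.3577]
 [ 0.088  -0.1258  0.3577]
 [ 0.0791 -0.1258  0.3577]
 [ 0.0756 -0.1257  0.3577]]
pointer [ 0.066  -0.038   0.3637]
pointer [ 0.066  -0.0377  0.3612]
midworld [0.66637663 0.10139801 0.131     ]
```

Call:
arm_command(plan=[{"claw": 1,"tx": 0,"ty": 0.011,"tz": 0,"ax": 0,"ay": 0,"az": 0},{"claw": 1,"tx": 0,"ty": 0.02,"tz": 0,"ax": 0,"ay": 0,"az": 0},{"claw": 1,"tx": 0,"ty": 0.02,"tz": 0,"ax": 0,"ay": 0,"az": 0},{"claw": 1,"tx": 0,"ty": 0.02,"tz": 0,"ax": 0,"ay": 0,"az": 0},{"claw": 1,"tx": 0,"ty": 0.01,"tz": 0.01,"ax": 0,"ay": 0,"az": 0},{"claw": 1,"tx": 0,"ty": 0,"tz": 0.02,"ax": 0,"ay": 0,"az": 0},{"claw": 1,"tx": 0,"ty": 0,"tz": 0.02,"ax": 0,"ay": 0,"az": 0},{"claw": 1,"tx": 0,"ty": 0,"tz": 0.01,"ax": 0,"ay": 0,"az": 0},{"claw": 1,"tx": 0,"ty": 0,"tz": 0,"ax": 0,"ay": 0,"az": 0},{"claw": 1,"tx": 0,"ty": 0,"tz": 0,"ax": 0,"ay": 0,"az": 0}])

```text
clock: 9.83
tcp_pos: [0.667, 0.1019, 0.3576]
orientation: [-1.888, -2.51, 0.001]
contact_force: [-0.4, 0.4, -0.5]
grip_width: 0.0337
gripper_force: 40.3
```

```bash
python3 - <<'E'
from h import *
im,mt=snap('wrist','w4.png')
o=r.get_obs();M=rot(o['orientation']);print(o['tcp_pos'],M.round(3))
E
```

```text
[0.66733247 0.10179539 0.35863419] [[-0.277  0.961  0.001]
 [ 0.961  0.277  0.   ]
 [-0.     0.001 -1.   ]]
```

View pics/w4.png

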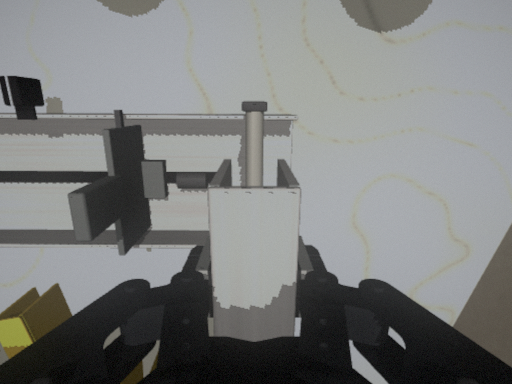

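The bar (column 254) runs centrally between the stop's legs (209–299), so I can descend.

Call:
arm_command(plan=[{"claw": 1,"tx": 0,"ty": 0,"tz": 0.015,"ax": 0,"ay": 0,"az": 0},{"claw": 1,"tx": 0,"ty": 0,"tz": 0.02,"ax": 0,"ay": 0,"az": 0},{"claw": 1,"tx": 0,"ty": 0,"tz": 0.02,"ax": 0,"ay": 0,"az": 0},{"claw": 1,"tx": 0,"ty": 0,"tz": 0.015,"ax": 0,"ay": 0,"az": 0},{"claw": 1,"tx": 0,"ty": 0,"tz": 0.01,"ax": 0,"ay": 0,"az": 0},{"claw": 1,"tx": 0,"ty": 0,"tz": 0.004,"ax": 0,"ay": 0,"az": 0},{"claw": 1,"tx": 0,"ty": 0,"tz": 0.003,"ax": 0,"ay": 0,"az": 0},{"claw": 1,"tx": 0,"ty": 0,"tz": 0,"ax": 0,"ay": 0,"az": 0},{"claw": 1,"tx": 0,"ty": 0,"tz": 0,"ax": 0,"ay": 0,"az": 0},{"claw": 1,"tx": 0,"ty": 0,"tz": 0,"ax": 0,"ay": 0,"az": 0}])

```text
clock: 10.72
tcp_pos: [0.6675, 0.1019, 0.2718]
orientation: [1.888, 2.509, 0.002]
contact_force: [0.2, -0.4, -1.1]
grip_width: 0.0336
gripper_force: 40.3
```

Call:
arm_command(plan=[{"claw": 1,"tx": 0,"ty": 0,"tz": 0.001,"ax": 0,"ay": 0,"az": 0},{"claw": 1,"tx": 0,"ty": 0,"tz": 0.001,"ax": 0,"ay": 0,"az": 0},{"claw": 1,"tx": 0,"ty": 0,"tz": 0.001,"ax": 0,"ay": 0,"az": 0},{"claw": 1,"tx": 0,"ty": 0,"tz": 0,"ax": 0,"ay": 0,"az": 0},{"claw": 1,"tx": 0,"ty": 0,"tz": 0,"ax": 0,"ay": 0,"az": 0},{"claw": 1,"tx": 0,"ty": 0,"tz": 0,"ax": 0,"ay": 0,"az": 0},{"claw": 1,"tx": 0,"ty": 0,"tz": 0,"ax": 0,"ay": 0,"az": 0},{"claw": 1,"tx": 0,"ty": 0,"tz": 0,"ax": 0,"ay": 0,"az": 0},{"claw": 1,"tx": 0,"ty": 0,"tz": 0,"ax": 0,"ay": 0,"az": 0},{"claw": 1,"tx": 0,"ty": 0,"tz": 0,"ax": 0,"ay": 0,"az": 0}])

```text
clock: 11.55
tcp_pos: [0.6673, 0.1018, 0.2693]
orientation: [1.888, 2.51, 0.002]
contact_force: [-3.0, -0.0, 7.8]
grip_width: 0.0337
gripper_force: 41.5
```

Call:
arm_command(plan=[{"claw": 0.5,"tx": 0,"ty": 0,"tz": 0,"ax": 0,"ay": 0,"az": 0},{"claw": 0.4,"tx": 0,"ty": 0,"tz": 0,"ax": 0,"ay": 0,"az": 0},{"claw": 0.2,"tx": 0,"ty": 0,"tz": 0,"ax": 0,"ay": 0,"az": 0},{"claw": 0,"tx": 0,"ty": 0,"tz": 0,"ax": 0,"ay": 0,"az": 0},{"claw": 0,"tx": 0,"ty": 0,"tz": 0,"ax": 0,"ay": 0,"az": 0},{"claw": 0,"tx": 0,"ty": 0,"tz": 0,"ax": 0,"ay": 0,"az": 0},{"claw": 0,"tx": 0,"ty": 0,"tz": 0,"ax": 0,"ay": 0,"az": 0},{"claw": 0,"tx": 0,"ty": 0,"tz": 0,"ax": 0,"ay": 0,"az": 0},{"claw": 0,"tx": 0,"ty": 0,"tz": 0,"ax": 0,"ay": 0,"az": 0},{"claw": 0,"tx": 0,"ty": 0,"tz": 0,"ax": 0,"ay": 0,"az": 0}])

```text
clock: 12.38
tcp_pos: [0.667, 0.1019, 0.2676]
orientation: [-1.889, -2.51, 0.0]
contact_force: [0.2, -0.7, 0.5]
grip_width: 0.0854
gripper_force: 0.0
```

Call:
arm_command(plan=[{"claw": 0,"tx": 0,"ty": 0,"tz": -0.01,"ax": 0,"ay": 0,"az": 0},{"claw": 0,"tx": 0,"ty": 0,"tz": -0.02,"ax": 0,"ay": 0,"az": 0},{"claw": 0,"tx": 0,"ty": 0,"tz": -0.03,"ax": 0,"ay": 0,"az": 0},{"claw": 0,"tx": 0,"ty": 0,"tz": -0.03,"ax": 0,"ay": 0,"az": 0},{"claw": 0,"tx": 0,"ty": -0.02,"tz": -0.02,"ax": 0,"ay": 0,"az": 0},{"claw": 0,"tx": 0,"ty": -0.03,"tz": -0.01,"ax": 0,"ay": 0,"az": 0},{"claw": 0,"tx": 0,"ty": -0.03,"tz": 0,"ax": 0,"ay": 0,"az": 0},{"claw": 0,"tx": 0,"ty": -0.03,"tz": 0,"ax": 0,"ay": 0,"az": 0},{"claw": 0,"tx": 0,"ty": -0.009,"tz": 0,"ax": 0,"ay": 0,"az": 0},{"claw": 0,"tx": 0,"ty": 0,"tz": 0,"ax": 0,"ay": 0,"az": 0}])

```text
clock: 13.22
tcp_pos: [0.5509, 0.0678, 0.3886]
orientation: [-1.89, -2.509, -0.001]
contact_force: [0.1, -0.4, 0.1]
grip_width: 0.085
gripper_force: 0.0
```

Call:
arm_command(plan=[{"claw": 0,"tx": 0,"ty": 0,"tz": 0,"ax": 0,"ay": 0,"az": 0},{"claw": 0,"tx": 0,"ty": 0,"tz": 0,"ax": 0,"ay": 0,"az": 0},{"claw": 0,"tx": 0,"ty": 0,"tz": 0,"ax": 0,"ay": 0,"az": 0},{"claw": 0,"tx": 0,"ty": 0,"tz": 0,"ax": 0,"ay": 0,"az": 0},{"claw": 0,"tx": 0,"ty": 0,"tz": 0,"ax": 0,"ay": 0,"az": 0},{"claw": 0,"tx": 0,"ty": 0,"tz": 0,"ax": 0,"ay": 0,"az": 0},{"claw": 0,"tx": 0,"ty": 0,"tz": 0,"ax": 0,"ay": 0,"az": 0},{"claw": 0,"tx": 0,"ty": 0,"tz": 0,"ax": 0,"ay": 0,"az": 0},{"claw": 0,"tx": 0,"ty": 0,"tz": 0,"ax": 0,"ay": 0,"az": 0},{"claw": 0,"tx": 0,"ty": 0,"tz": 0,"ax": 0,"ay": 0,"az": 0}])

```text
clock: 14.05
tcp_pos: [0.5527, 0.0689, 0.3877]
orientation: [-1.889, -2.51, -0.0]
contact_force: [0.7, -0.5, 1.2]
grip_width: 0.0855
gripper_force: 0.0
```

```bash
python3 - <<'E'
from h import *
im,mt=snap('wrist','w5.png')
o=r.get_obs();M=rot(o['orientation']);print(o['tcp_pos'],M.round(3))
for t in('bar_mid','tab_top','stop_crest'): print(t,[(c,p,(M.T@(p-o['tcp_pos'])).round(4)) for c,p in find('tip_of',t,'wrist',mt,2)])
E
```

```text
[0.5526859  0.06889104 0.38771023] [[-0.277  0.961  0.   ]
 [ 0.961  0.277  0.   ]
 [ 0.     0.    -1.   ]]
bar_mid []
tab_top [(0.61, array([0.5507, 0.069 , 0.1351]), array([ 0.0006, -0.0019,  0.2526]))]
stop_crest [(0.94, array([0.671 , 0.1009, 0.1335]), array([-0.0021,  0.1225,  0.2542])), (0.73, array([ 0.4733, -0.1451,  0.061 ]), array([-0.1836, -0.1356,  0.3267]))]
```

View pics/w5.png

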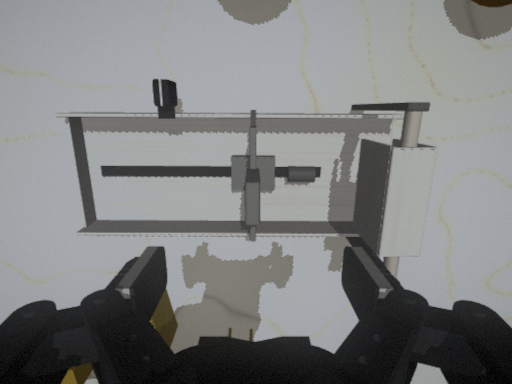

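The stop hangs on the bar (white web at 385–435, 140–255). The tab sits at columns 245–261, centred between the fingers. Next I'll descend, pinch the tab and pull.

Call:
arm_command(plan=[{"claw": 0,"tx": 0,"ty": -0.001,"tz": 0.015,"ax": 0,"ay": 0,"az": 0},{"claw": 0,"tx": 0,"ty": 0,"tz": 0.025,"ax": 0,"ay": 0,"az": 0},{"claw": 0,"tx": 0,"ty": 0,"tz": 0.03,"ax": 0,"ay": 0,"az": 0},{"claw": 0,"tx": 0,"ty": 0,"tz": 0.025,"ax": 0,"ay": 0,"az": 0},{"claw": 0,"tx": 0,"ty": 0,"tz": 0.016,"ax": 0,"ay": 0,"az": 0},{"claw": 0,"tx": 0,"ty": 0,"tz": 0.01,"ax": 0,"ay": 0,"az": 0},{"claw": 0,"tx": 0,"ty": 0,"tz": 0,"ax": 0,"ay": 0,"az": 0},{"claw": 0,"tx": 0,"ty": 0,"tz": 0,"ax": 0,"ay": 0,"az": 0},{"claw": 0.4,"tx": 0,"ty": 0,"tz": 0,"ax": 0,"ay": 0,"az": 0},{"claw": 0.6,"tx": 0,"ty": 0,"tz": 0,"ax": 0,"ay": 0,"az": 0}], squeeze=80)

```text
clock: 15.08
tcp_pos: [0.5523, 0.0686, 0.268]
orientation: [1.888, 2.509, 0.003]
contact_force: [0.4, -0.5, 0.4]
grip_width: 0.0642
gripper_force: 0.0
```

Call:
arm_command(plan=[{"claw": 0.8,"tx": 0,"ty": 0,"tz": 0,"ax": 0,"ay": 0,"az": 0},{"claw": 1,"tx": 0,"ty": 0,"tz": 0,"ax": 0,"ay": 0,"az": 0},{"claw": 1,"tx": 0,"ty": 0,"tz": 0,"ax": 0,"ay": 0,"az": 0},{"claw": 1,"tx": 0,"ty": 0,"tz": 0,"ax": 0,"ay": 0,"az": 0},{"claw": 1,"tx": 0,"ty": 0,"tz": 0,"ax": 0,"ay": 0,"az": 0},{"claw": 1,"tx": 0,"ty": 0,"tz": 0,"ax": 0,"ay": 0,"az": 0},{"claw": 1,"tx": 0,"ty": 0,"tz": 0,"ax": 0,"ay": 0,"az": 0},{"claw": 1,"tx": 0,"ty": 0,"tz": 0,"ax": 0,"ay": 0,"az": 0},{"claw": 1,"tx": 0,"ty": 0,"tz": 0,"ax": 0,"ay": 0,"az": 0},{"claw": 1,"tx": 0,"ty": 0,"tz": 0,"ax": 0,"ay": 0,"az": 0}])

```text
clock: 15.92
tcp_pos: [0.5515, 0.0685, 0.2671]
orientation: [-1.889, -2.509, 0.0]
contact_force: [-1.7, 0.0, 4.9]
grip_width: 0.0114
gripper_force: 78.1
```

Call:
arm_command(plan=[{"claw": 1,"tx": 0,"ty": -0.005,"tz": 0,"ax": 0,"ay": 0,"az": 0},{"claw": 1,"tx": 0,"ty": -0.01,"tz": 0,"ax": 0,"ay": 0,"az": 0},{"claw": 1,"tx": 0,"ty": -0.012,"tz": 0,"ax": 0,"ay": 0,"az": 0},{"claw": 1,"tx": 0,"ty": -0.012,"tz": 0,"ax": 0,"ay": 0,"az": 0},{"claw": 1,"tx": 0,"ty": -0.012,"tz": 0,"ax": 0,"ay": 0,"az": 0},{"claw": 1,"tx": 0,"ty": -0.012,"tz": 0,"ax": 0,"ay": 0,"az": 0},{"claw": 1,"tx": 0,"ty": -0.01,"tz": 0,"ax": 0,"ay": 0,"az": 0},{"claw": 1,"tx": 0,"ty": -0.008,"tz": 0,"ax": 0,"ay": 0,"az": 0},{"claw": 1,"tx": 0,"ty": -0.004,"tz": 0,"ax": 0,"ay": 0,"az": 0},{"claw": 1,"tx": 0,"ty": 0,"tz": 0,"ax": 0,"ay": 0,"az": 0}])

```text
clock: 16.75
tcp_pos: [0.4709, 0.0458, 0.2672]
orientation: [1.887, 2.508, 0.007]
contact_force: [9.7, 4.1, -10.1]
grip_width: 0.0112
gripper_force: 78.0
```

Call:
arm_command(plan=[{"claw": 1,"tx": 0,"ty": 0,"tz": 0,"ax": 0,"ay": 0,"az": 0},{"claw": 1,"tx": 0,"ty": 0,"tz": 0,"ax": 0,"ay": 0,"az": 0},{"claw": 1,"tx": 0,"ty": 0,"tz": 0,"ax": 0,"ay": 0,"az": 0},{"claw": 1,"tx": 0,"ty": 0,"tz": 0,"ax": 0,"ay": 0,"az": 0},{"claw": 1,"tx": 0,"ty": 0,"tz": 0,"ax": 0,"ay": 0,"az": 0},{"claw": 1,"tx": 0,"ty": 0,"tz": 0,"ax": 0,"ay": 0,"az": 0},{"claw": 1,"tx": 0,"ty": 0,"tz": 0,"ax": 0,"ay": 0,"az": 0},{"claw": 1,"tx": 0,"ty": 0,"tz": 0,"ax": 0,"ay": 0,"az": 0},{"claw": 1,"tx": 0,"ty": 0,"tz": 0,"ax": 0,"ay": 0,"az": 0},{"claw": 1,"tx": 0,"ty": 0,"tz": 0,"ax": 0,"ay": 0,"az": 0}])

```text
clock: 17.58
tcp_pos: [0.4718, 0.046, 0.2672]
orientation: [1.886, 2.508, 0.007]
contact_force: [9.8, 3.7, -7.2]
grip_width: 0.0112
gripper_force: 78.2
```

```bash
python3 - <<'E'
from h import *
im,mt=snap('wrist','w6.png')
o=r.get_obs();print(o['tcp_pos'],o['contact_force'],rot(o['orientation']).round(3))
cv2.imwrite('pics/w6c.png',cv2.resize(im[20:190,180:380,::-1],(700,595),interpolation=cv2.INTER_NEAREST))
E
```

```text
[0.47178861 0.04604447 0.26718199] [ 9.44499385  4.1658833  -8.41633465] [[-0.277  0.961  0.006]
 [ 0.961  0.277  0.001]
 [-0.     0.006 -1.   ]]
```

View pics/w6c.png

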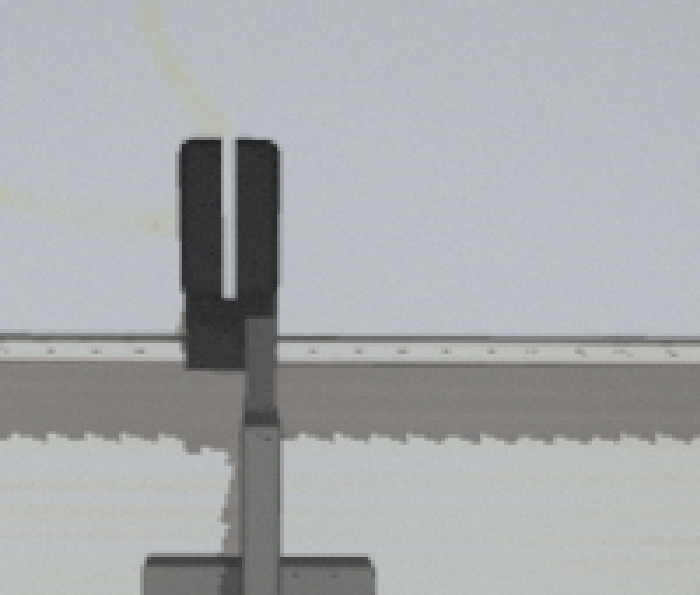

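The pointer tip is at about (254.4, 111) and the rider line at about (245.6, 105). A few mm remain.

```bash
python3 - <<'E'
from h import *
mt=cam('wrist');o=r.get_obs();M=rot(o['orientation']);t=o['tcp_pos']
u=np.array([.961,.277,0])
A=px2z(245.6,105,.060,mt);B=px2z(245,59.5,.060,mt)
print('line',A,(A-B).round(4))
for z in(.054,.0565,.06):
    P=px2z(254.4,111,z,mt);print(z,P,'remaining',(P-A)@u)
E
```

```text
line [0.44850937 0.11602801 0.06      ] [ 0.0067 -0.0226  0.    ]
0.054 [0.4542369  0.11423847 0.054     ] remaining 0.005008449770559512
0.0565 [0.45421436 0.11425608 0.0565    ] remaining 0.0049916689083770345
0.06 [0.45418281 0.11428073 0.06      ] remaining 0.004968175701321555
```

Call:
arm_command(plan=[{"claw": 1,"tx": 0,"ty": -0.001,"tz": 0,"ax": 0,"ay": 0,"az": 0},{"claw": 1,"tx": 0,"ty": -0.002,"tz": 0,"ax": 0,"ay": 0,"az": 0},{"claw": 1,"tx": 0,"ty": -0.001,"tz": 0,"ax": 0,"ay": 0,"az": 0},{"claw": 1,"tx": 0,"ty": -0.001,"tz": 0,"ax": 0,"ay": 0,"az": 0},{"claw": 1,"tx": 0,"ty": 0,"tz": 0,"ax": 0,"ay": 0,"az": 0},{"claw": 1,"tx": 0,"ty": 0,"tz": 0,"ax": 0,"ay": 0,"az": 0},{"claw": 1,"tx": 0,"ty": 0,"tz": 0,"ax": 0,"ay": 0,"az": 0},{"claw": 1,"tx": 0,"ty": 0,"tz": 0,"ax": 0,"ay": 0,"az": 0},{"claw": 1,"tx": 0,"ty": 0,"tz": 0,"ax": 0,"ay": 0,"az": 0},{"claw": 1,"tx": 0,"ty": 0,"tz": 0,"ax": 0,"ay": 0,"az": 0}])

```text
clock: 18.47
tcp_pos: [0.467, 0.0447, 0.2672]
orientation: [1.886, 2.508, 0.007]
contact_force: [9.5, 4.6, -8.3]
grip_width: 0.011
gripper_force: 78.4
```

```bash
python3 - <<'E'
from h import *
im,mt=snap('wrist','w7.png')
o=r.get_obs();print(o['tcp_pos'],o['contact_force'],o['clock'])
a=cv2.resize(im[50:190,190:330,::-1],(560,560),interpolation=cv2.INTER_NEAREST)
s,_=snap('scene','s7.png')
b=cv2.resize(s[150:240,230:330,::-1],(240,216),interpolation=cv2.INTER_CUBIC)
c=np.zeros((560,800,3),np.uint8);c[:,:560]=a;c[:216,560:]=b
cv2.imwrite('pics/w7c.png',c)
E
```

```text
[0.46703896 0.04470272 0.26715586] [ 8.80049332  4.06863865 -8.355901  ] 18.5167
```

View pics/w7c.png

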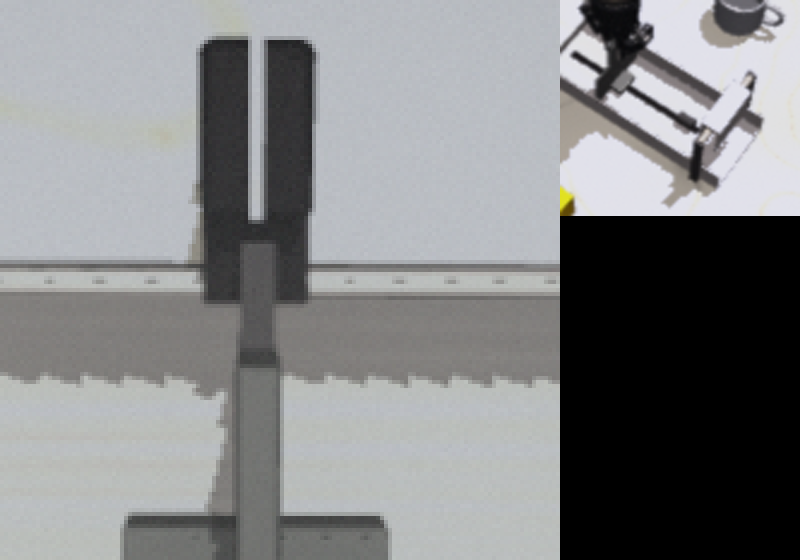

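The pointer (centre at 258 in the crop) is level with the rider line (257), and the stop is still hanging on the bar. Handing in.

```bash
python3 -c "
from bench import r
print(r.hand_in())"
```

```text
the job is handed in; nothing more can be done
None
```

I hung the stop over the crossbar, pulled the pusher back until its pointer was within about 0.5 mm of the rider line, and handed the job in at 18.5 s while still holding the pusher.

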